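# Set the furnace power selector by counting clicks

## Robot

A 6-joint arm with a two-finger parallel gripper is mounted at the origin on the work surface. World frame = base frame: x ahead of the robot, y to its left, z up, the work surface at z = 0. Lengths are in mm, angles in rad, forces in N, time in s.
With the tool pointing down it reaches from about 400 to 925 mm from the base axis. Payload 12.5 kg.
Tool frame: the origin (TCP) lies between the finger pads; the fingertips stand 19 mm ahead of it and the grasp point (between the pads) is the TCP (env.tips_ahead is the distance from the TCP to the fingertips, in mm); z points along the fingers, y is the line along which they close (so a half turn about z gives the same grasp; the last joint's range is limited). The gripper opens to 95 mm and grips with 3 to 60 N. Pads are 20 mm wide; open, the fingers measure 119 mm over their backs; the gripper's body (75 mm by 180 mm) begins 59 mm behind the grasp point.
Start: joints at [-0.106, 0.491, 1.559, -0, 1.092, -0.106], TCP at [625.016, 0.021, 233.661] pointing down, gripper open.
Joint ranges: [-3.1, 3.1], [-0.84, 2.19], [0.05, 2.79], [-1.13, 4.28], [0.06, 2.93], [-2.69, 2.69]. Speed limits (rad/s): [2.22, 2.22, 2.79, 3.14, 3.14, 3.14].

## Interface

Orientations are given as [roll, pitch, yaw] about the fixed x, y, z axes, in that order (R = Rz(yaw) Ry(pitch) Rx(roll)).
In Python, from cell import env gives the robot as it stands.
- The arm moves only by the shell command python3 -m crank 'ROWS'. ROWS is JSON, a list of rows, each a list of 5 numbers: the shift along the tool's x, y, z in mm, then the turn about the tool's z in degrees, then the finger opening in mm, from 0 to 95.1. In form: [[dx, dy, dz, yaw, grip], ...]. A call has 1 to 10 rows; each row is the pose to reach, as a shift and turn from the pose commanded when the call began, along the tool's axes at that moment; what a row does not reach only later rows make up. A row lasts 1/12 s, in which the tool goes at most 41.7 mm and 7.16 degrees, less where a joint would pass 70% of its speed; a pose out of reach is approached as far as the arm can. A call with a gripper value outside its range is refused whole. The fingers move at their own pace and stop on an object; the grip force is fixed at half the most. Time passes only in rows, so rows that repeat a pose let the fingers close. It gives the time, the measured TCP pose, the force, the opening and the grip force at its end, in the units of the state.
- env.state(): the state, without advancing time (a new reading comes with each control period).
- env.read_camera(name): name is "scene" or "side" or "wrist"; returns a dict with "img" (420x560x3 uint8, blue, green, red), "K" (3x3 intrinsics, pixels), "k1" (the pictures are not rectified: a ray, as slopes to the right and down, at radius r is drawn at 1 + k1 r^2 times it, then the intrinsics apply), "pose" (4x4, takes a point from camera to world coordinates). Camera axes: x right, y down, z forward; pixel columns grow to the right and rows downward; lengths in mm; the calibration is good to about 2 mm. A picture is of the moment at which its call begins. There is no depth.
- env.job_done(): hands the job in; it is judged then, once.
The state is a dict: "t": time; "joints": joint angles; "qvel": joint speeds; "tau": joint torques, N m; "eef_pos": TCP position; "tcp_rot": TCP orientation; "ft_force": force on the tool from outside, world axes, zero at the start; "moment": the same for the moment, N m; "opening": opening from 0.0 (shut) to 1.0 (fully open); "grip_force": force on a finger pad.
Only numpy, scipy, OpenCV 4.12 (cv2) and the standard library are available. Lean on these libraries where they do the work, as an engineer would, in place of code of your own. Each camera call takes 0.05 s, during which the arm holds its last target. There are 200 camera calls.

## Task

On the grey furnace console, first turn the black knob counter-clockwise to its end stop, then clockwise exactly four clicks from the stop, never on into a fifth; count them by feel, because the coupling under the knob is worn and has play. Then press the green start button fully down and let it come back up. Handle knob and button gently, leave the things standing around where they are, and let go at the end.

Things in the scene. Friction and masses are not known exactly. Their poses are not given: they have to be found in the camera images.
- console: Grey desk-type furnace console, 220 (x) x 300 (y) x 80 mm high, fixed. Origin: centre of its underside, +z up, robot's side is -x. On its flat top: black knob at (-20, 65) mm, green start button at (-30, -85) mm, a loose white crucible (40 mm wide, 36 mm high) at about (47, -108) mm, flat meters 6 mm high along the far edge. The knob's switch starts on click 1 or 2 from its stop.
- knob: Round black fluted knob, 42 mm across, side wall 4 to 32 mm above the console's top. Origin on its axis, level with the console's top; turns about z, clockwise from above = up. A worn coupling gives free play of unknown width (0.05 to 1.0 rad, new each time) between knob and switch, almost no torque. It is taken up again after a reversal. The knob stays where it is released.
- knob_axis (a point): Point on the knob's fixed vertical axis, centre of its top, 112 mm above the bench. Clicks are 0.393 rad apart. Clockwise, over 0.2 rad the torque about the axis climbs to about 0.12 N m and fades; then the switch snaps on, ahead of the knob as far as the play allows; the next climb is 0.2 rad on. Turning back, clicks feel weaker; the stop takes all (0.2 N m and more) until 15 N pads slip.
- flag_mark (a point): Small orange flag, 2 mm wide, in a black slot on the console's top near its robot-side edge, driven by the switch itself, only 0.8 mm per click. In the console's frame its y is 65.0 mm at the stop, less 0.8 mm per clockwise click (61.8 mm on click 4); x = -78 mm.
- start (a joint): Travel of the green spring-return start button, 0 (up) to 0.006 m (fully down); fully down takes about 5 N.
- start_top (a point): Centre of the top face of the green start button, 26 mm across, 22 mm above the console's top, in a black housing 42 mm across; press straight down.
- crucible_a: Loose white crucible, 40 mm wide, 36 mm high, standing on the console near its far right corner. Bystander. Origin under its centre.
- crucible_b: Loose white crucible, 40 mm wide, 36 mm high, on the bench to the left. Bystander. Origin under its centre.
- crucible_c: Loose white crucible like the others, on the bench to the left. Bystander. Origin under its centre.
- mug: Steel mug, 90 mm wide, 85 mm high, on the bench to the right. Bystander. Origin under its centre.
- jar: Amber jar with steel lid, 70 mm wide, 85 mm high, on the bench to the left. Bystander. Origin under its centre.
- calculator: Black calculator, 140 x 78 x 14 mm, on the bench near right. Bystander. Origin under its centre.
- tongs: Steel crucible tongs, 255 mm long, lying on the bench to the left. Bystander. Origin under their middle.

How it is judged:
By the outcome, as a careful person would: the job done as asked, in the order asked, and still so for the second after the job is handed in, with the robot touching nothing.
It also fails if it takes over 72 s, if anything falls off the work surface, if the arm or the gripper's body presses on something with over 40 N, if the wrist force passes 120 N, or if a joint passes its speed limit or range.

## Working session

There is one attempt and no reset: what is moved stays moved. The work goes in short steps, Python scripts to look and compute and a shell command to move; the robot and the scene stay as the last step left them, time stands still between calls to the robot, and variables do not carry over. Pictures are saved under pics/ and viewed, at most 10 in all, crops included, and the job is handed in when it is done.

```bash
ls; mkdir -p pics; cat > h.py <<'E'
import numpy as np,cv2
from cell import env
def cam(n):
    c=env.read_camera(n); c['img']=np.array(c['img']); return c
def ray(c,u,v):
    K=np.array(c['K']);x=(u-K[0,2])/K[0,0];y=(v-K[1,2])/K[1,1]
    d=cv2.undistortPoints(np.array([[[u,v]]],float),K,np.array([c['k1'],0,0,0,0],float))[0,0]
    P=np.array(c['pose']);return P[:3,3],P[:3,:3]@np.array([d[0],d[1],1])
def onz(c,u,v,z):
    o,d=ray(c,u,v);return o+d*(z-o[2])/d[2]
E
python3 - <<'E'
from h import *
ims=[]
for n in ["scene","wrist"]:
    c=cam(n);cv2.imwrite(f'pics/{n}0.png',c['img']);print(n,c['K'],c['k1'],np.round(c['pose'],3))
print(env.state())
E
```

```text
pics
scene [[469.73514173   0.         280.94439482]
 [  0.         469.73514173 207.49236287]
 [  0.           0.           1.        ]] -0.03219989208641849 [[ 5.840000e-01  4.840000e-01 -6.520000e-01  1.411395e+03]
 [ 8.110000e-01 -3.260000e-01  4.850000e-01 -6.749850e+02]
 [ 2.200000e-02 -8.120000e-01 -5.830000e-01  9.254420e+02]
 [ 0.000000e+00  0.000000e+00  0.000000e+00  1.000000e+00]]
wrist [[351.5770983    0.         275.55237668]
 [  0.         351.5770983  208.56523805]
 [  0.           0.           1.        ]] -0.08545617535409983 [[ 1.00000e+00  1.00000e-03 -1.00000e-03  6.24887e+02]
 [ 1.00000e-03 -9.62000e-01 -2.72000e-01  7.71280e+01]
 [-1.00000e-03  2.72000e-01 -9.62000e-01  3.83472e+02]
 [ 0.00000e+00  0.00000e+00  0.00000e+00  1.00000e+00]]
{'t': 0.1, 'joints': array([-1.05633586e-01,  4.91499803e-01,  1.55939747e+00,  1.90390067e-05,
        1.09171905e+00, -1.05607324e-01]), 'qvel': array([-7.22353336e-04, -8.20819028e-05, -2.62442095e-03,  7.20971904e-04,
        6.57229808e-04,  3.76223050e-04]), 'tau': array([ 2.47082615e-03, -6.13621187e+01, -2.58604574e+01,  6.93451893e-02,
        4.70101309e-02, -2.07912552e-05]), 'eef_pos': array([6.24795407e+02, 2.77205778e-02, 2.33116769e+02]), 'tcp_rot': array([-3.14057647e+00, -1.24698376e-04,  1.57076122e+00]), 'ft_force': array([ 0.35644558,  1.35079501, -0.22078686]), 'moment': array([ 0.0124334 , -0.00310519,  0.00084024]), 'grip_force': 0.0, 'opening': 1.0022144437566296}
```

View pics/scene0.png

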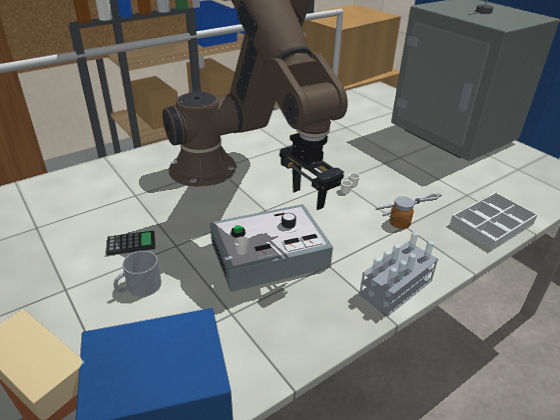

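View pics/wrist0.png

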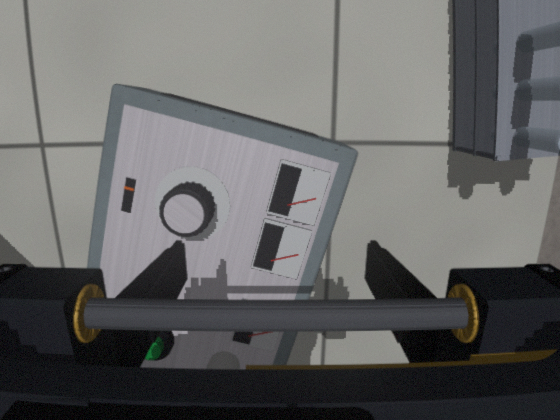

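```bash
cat >> h.py <<'E'
def blob(img,m,near=None):
    n,l,s,c=cv2.connectedComponentsWithStats(m.astype(np.uint8)); 
    return [(s[i,4],c[i].round(2)) for i in np.argsort(-s[1:,4])[:4]+1]
def flag(c):
    i=c['img'].astype(int);b,g,r=i[...,0],i[...,1],i[...,2]
    return (r>150)&(r-b>90)&(r-g>70)
E
python3 - <<'E'
from h import *
w=cam('wrist');s=cam('scene')
B=blob(w['img'],flag(w));print(B)
f=min(B,key=lambda t:np.hypot(*(t[1]-[129,188])))[1];print('flag',onz(w,*f,80))
g=w['img'][180:250,150:220].astype(int).mean(2);
print('corners',[onz(w,*p,80).round(1) for p in [(118,86),(355,152)]])
h=cv2.HoughCircles(cv2.cvtColor(w['img'],6)[170:260,140:240],cv2.HOUGH_GRADIENT,1,30,param1=80,param2=12,minRadius=15,maxRadius=32)
print(h)
for p in [(187,210),(184,214)]: print('knob',onz(w,*p,112).round(1))
i=s['img'].astype(int);m=(i[...,1]-i[...,2]>60)&(i[...,1]-i[...,0]>40)
for a,c in blob(i,m): print('green s',a,c,onz(s,*c,102).round(1))
print('knob s',onz(s,288,217,112).round(1))
x=np.hstack([cv2.resize(w['img'][160:260,100:240],None,fx=4,fy=4,interpolation=2)]);cv2.imwrite('pics/c1.png',x)
E
```

```text
[(np.int32(9), array([128.22, 188.11]))]
flag [492.56759448  10.19565159  80.        ]
corners [array([492.4,  98. ,  80. ]), array([693.3,  42.1,  80. ])]
[[[46.5 38.5 28. ]]]
knob [553.2  -1.  112. ]
knob [550.5  -4.3 112. ]
green s 105 [145.97 238.45] [ 402.1 -380.4  102. ]
green s 43 [237.67 228.44] [ 504.7 -150.1  102. ]
knob s [551.7  -8.4 112. ]
```

View pics/c1.png

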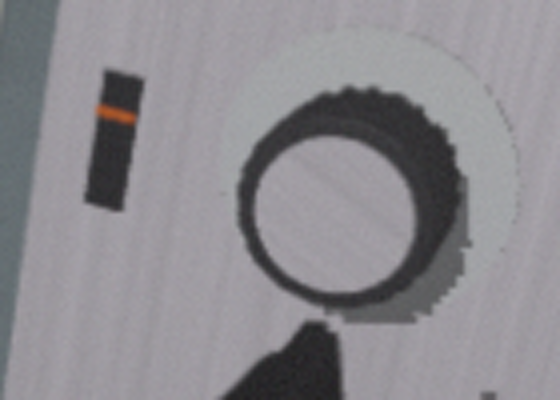

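The wrist view shows the knob top centred at px (184,214) and the flag at (128,188). The console is yawed about -15.5°. Next I move above the knob for a closer look.

```bash
python3 -m crank '[[-1,-20,14,0,70],[-2,-40,27,0,70],[-3,-60,40,0,70],[-4,-75,54,0,70],[-4,-75,54,0,70],[-4,-75,54,0,70]]'
python3 - <<'E'
from h import *
w=cam('wrist');print(env.state()['moment'],env.state()['ft_force'])
cv2.imwrite('pics/w1.png',w['img'])
for a,c in blob(w['img'],flag(w)): print('flag',a,c,onz(w,*c,80).round(2))
i=w['img'].astype(int);m=(i[...,1]-i[...,2]>60)&(i[...,1]-i[...,0]>40)
for a,c in blob(i,m): print('green',a,c,onz(w,*c,102).round(1))
h=cv2.HoughCircles(cv2.cvtColor(w['img'],6),cv2.HOUGH_GRADIENT,1,60,param1=80,param2=25,minRadius=20,maxRadius=45)
print(h)
E
```

```text
t: 0.7
eef_pos: [550.1, -4.0, 179.7]
tcp_rot: [-3.141, -0.0, 1.571]
ft_force: [0.6, -0.4, 0.4]
opening: 0.738
grip_force: 0.0
[ 0.00251169 -0.02995415  0.03227174] [ 0.47975824 -0.18052361  0.04483182]
flag 22 [198.36 198.32] [493.26  10.08  80.  ]
flag 1 [414. 213.] [654.28  -1.15  80.  ]
flag 1 [419. 212.] [ 6.5807e+02 -3.7000e-01  8.0000e+01]
flag 1 [405. 215.] [647.5   -2.72  80.  ]
[[[276.5 230.5  23.5]]]
```

View pics/w1.png

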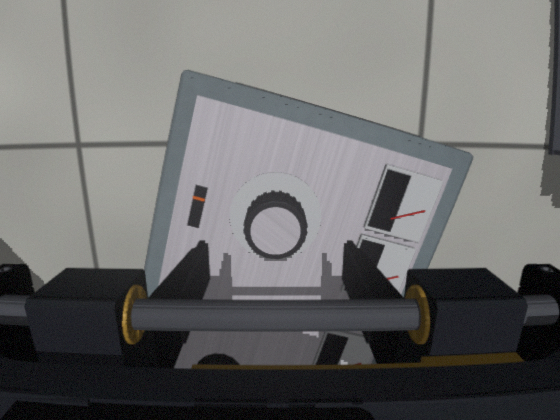

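```bash
python3 - <<'E'
from h import *
w=cam('wrist')
k=onz(w,275.5,231.3,112);print('knob',k.round(1))
a,b=onz(w,187,71,80),onz(w,471,154,80);yaw=np.arctan2(*(b-a)[[1,0]]);print('yaw',np.degrees(yaw))
R=np.array([[np.cos(yaw),-np.sin(yaw)],[np.sin(yaw),np.cos(yaw)]])
f=onz(w,198.36,198.32,80);print('flag rel knob, console frame',R.T@(f-k)[:2],'button',k[:2]+R@[-10,-150])
s=[]
for _ in range(6):
    cam('side');s.append(env.state()['moment'][2])
print(np.round(s,3))
E
```

```text
knob [551.1  -4.4 112. ]
yaw -15.28603063073738
flag rel knob, console frame [-58.65509668  -1.15171514] button [ 501.90588362 -146.50179341]
[-0.002 -0.01  -0.02  -0.027 -0.023 -0.03 ]
```

```bash
python3 -m crank '[[0,1,25,0,70],[0,1,50,0,70],[0,1,74,0,70],[0,1,74,0,60],[0,1,74,0,50],[0,1,74,0,45]]'
python3 -m crank '[[0,0,0,0,40],[0,0,0,0,36],[0,0,0,0,36],[0,0,0,0,36],[0,0,0,0,36]]'
python3 - <<'E'
from h import *
w=cam('wrist');s=env.state();print(s['moment'],s['ft_force'],s['joints'][5])
cv2.imwrite('pics/w2.png',w['img'])
for a,c in blob(w['img'],flag(w)): print('flag',a,c,onz(w,*c,80).round(2))
E
```

```text
t: 1.6
eef_pos: [551.7, -4.0, 106.8]
tcp_rot: [3.14, 0.0, 1.571]
ft_force: [0.3, -0.6, 0.0]
opening: 0.583
grip_force: 0.0
t: 2.02
eef_pos: [549.9, -3.9, 106.9]
tcp_rot: [-3.14, 0.0, 1.571]
ft_force: [-8.7, -0.4, 8.0]
opening: 0.436
grip_force: 30.0
[-0.12023132  1.54646271 -0.01661263] [-7.54823402  0.11484938  7.6384148 ] -0.12711075620276524
flag 54 [169.94 231.87] [492.98   9.89  80.  ]
flag 47 [456.87 253.38] [651.06  -2.85  80.  ]
flag 2 [434.5 258.5] [638.47  -5.79  80.  ]
```

View pics/w2.png

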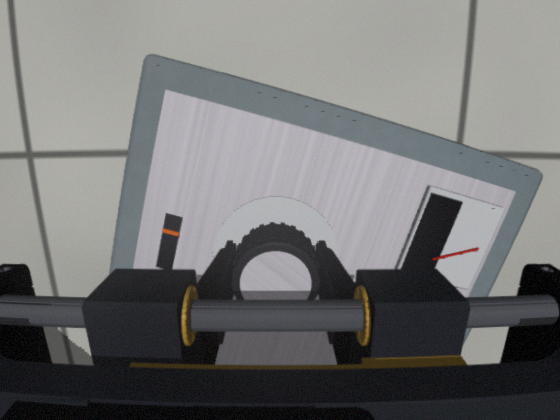

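```bash
python3 -m crank '[[0,-0.5,-0.3,0,36],[0,-1.2,-0.8,0,36],[0,-1.2,-0.8,0,36],[0,-1.2,-0.8,0,36]]'
python3 -c "
from h import *
s=env.state();print(s['moment'],s['eef_pos'])"
```

```text
t: 2.4
eef_pos: [549.8, -3.9, 107.0]
tcp_rot: [3.141, 0.0, 1.571]
ft_force: [-3.0, -1.2, 3.3]
opening: 0.436
grip_force: 30.0
[ 0.07995664  0.70120465 -0.03060552] [549.79642688  -3.92133863 106.96164827]
```

```bash
cat > r.py <<'E'
from h import *
w=cam('wrist');s=env.state();f=s['ft_force']
m=[s['moment'][2]]
cam('side');m.append(env.state()['moment'][2])
B=blob(w['img'],flag(w));B=[(a,onz(w,*c,80)) for a,c in B if a>8]
B=[b[1] for b in B if abs(b[1][0]-493)<8 and abs(b[1][1]-10)<9]
yw=-np.radians(15.3)
fl=[round(float((b[0]-551.1)*-np.sin(yw)+(b[1]+4.4)*np.cos(yw)),2) for b in B]
print('t %.2f yaw %.1f mz %.3f %.3f F'%(s['t'],np.degrees(s['tcp_rot'][2]),*m),f.round(1),'xy',s['eef_pos'].round(1),'flag',fl,'j6 %.2f'%s['joints'][5])
E
python3 -m crank '[[0,-0.9,-0.7,0,36],[0,-0.9,-0.7,0,36]]' >/dev/null; python3 r.py
python3 -m crank '[[0,0,0,-3,36],[0,0,0,-5,36],[0,0,0,-5,36]]' >/dev/null; python3 r.py
python3 -m crank '[[0,0,0,-3,36],[0,0,0,-5,36],[0,0,0,-5,36]]' >/dev/null; python3 r.py
python3 -m crank '[[0,0,0,-3,36],[0,0,0,-5,36],[0,0,0,-5,36]]' >/dev/null; python3 r.py
```

```text
t 2.62 yaw 90.0 mz 0.045 -0.013 F [ 4.6  0.6 -7.6] xy [549.6  -3.9 107.1] flag [-1.55] j6 -0.13
t 2.97 yaw 95.0 mz -0.119 -0.056 F [ 4.9  2.  -8.4] xy [549.6  -4.  107.1] flag [-1.37] j6 -0.21
t 3.32 yaw 100.0 mz -0.005 -0.040 F [ 5.3  1.6 -7.4] xy [549.6  -4.  107.1] flag [-1.21] j6 -0.30
t 3.67 yaw 105.0 mz 0.083 0.022 F [ 5.8  1.2 -8. ] xy [549.5  -4.  107.1] flag [-0.97] j6 -0.39
```

```bash

python3 -m crank '[[0,0.4,0.4,-3,36],[0,0.4,0.4,-5,36],[0,0.4,0.4,-5,36]]' >/dev/null; python3 r.py
python3 -m crank '[[0,0,0,-3,36],[0,0,0,-5,36],[0,0,0,-5,36]]' >/dev/null; python3 r.py
python3 -m crank '[[0,0,0,-3,36],[0,0,0,-5,36],[0,0,0,-5,36]]' >/dev/null; python3 r.py
python3 -m crank '[[0,0,0,-3,36],[0,0,0,-5,36],[0,0,0,-5,36]]' >/dev/null; python3 r.py
```

```text
t 4.02 yaw 109.9 mz -0.016 0.032 F [ 1.9  0.1 -0.2] xy [549.6  -4.  107. ] flag [-0.62] j6 -0.48
t 4.37 yaw 114.9 mz -0.029 0.005 F [ 2.8  0.8 -0.2] xy [549.5  -4.  107. ] flag [-0.53] j6 -0.56
t 4.72 yaw 119.8 mz -0.562 -0.547 F [2.6 0.1 0.8] xy [549.5  -3.9 106.9] flag [-0.45] j6 -0.65
t 5.07 yaw 124.9 mz -0.515 -0.522 F [2.1 1.  0.8] xy [549.4  -3.8 106.9] flag [-0.42] j6 -0.74
```

Stop reached (torque went to about 0.55 N m and the pads began to slip at yaw 118–120°). Now clockwise in small steps.

```bash

python3 -m crank '[[0,0,0,3,36],[0,0,0,3,36],[0,0,0,3,36]]' >/dev/null; python3 r.py
python3 -m crank '[[0,0,0,3,36],[0,0,0,3,36],[0,0,0,3,36]]' >/dev/null; python3 r.py
python3 -m crank '[[0,0,0,3,36],[0,0,0,3,36],[0,0,0,3,36]]' >/dev/null; python3 r.py
python3 -m crank '[[0,0,0,3,36],[0,0,0,3,36],[0,0,0,3,36]]' >/dev/null; python3 r.py
python3 -m crank '[[0,0,0,3,36],[0,0,0,3,36],[0,0,0,3,36]]' >/dev/null; python3 r.py
python3 -m crank '[[0,0,0,3,36],[0,0,0,3,36],[0,0,0,3,36]]' >/dev/null; python3 r.py
```

```text
t 5.42 yaw 122.1 mz 0.009 0.022 F [2.3 0.8 0.8] xy [549.4  -3.8 106.8] flag [-0.54] j6 -0.69
t 5.77 yaw 119.1 mz -0.020 -0.010 F [2.8 1.3 3.5] xy [549.4  -3.8 106.8] flag [-0.48] j6 -0.64
t 6.12 yaw 116.1 mz -0.013 0.012 F [3.  2.2 2.6] xy [549.5  -3.8 106.9] flag [-0.52] j6 -0.58
t 6.47 yaw 113.1 mz -0.013 -0.016 F [4.  3.7 1.7] xy [549.5  -3.8 106.8] flag [-0.54] j6 -0.53
t 6.82 yaw 110.1 mz -0.023 -0.008 F [3.6 2.8 2.7] xy [549.5  -3.8 106.8] flag [-0.61] j6 -0.48
t 7.17 yaw 107.1 mz -0.015 -0.047 F [3.8 3.3 2. ] xy [549.5  -3.8 106.8] flag [-0.62] j6 -0.43
```

```bash

python3 -m crank '[[0,0,0,3,36],[0,0,0,3,36],[0,0,0,3,36]]' >/dev/null; python3 r.py
python3 -m crank '[[0,0,0,3,36],[0,0,0,3,36],[0,0,0,3,36]]' >/dev/null; python3 r.py
python3 -m crank '[[0,0,0,3,36],[0,0,0,3,36],[0,0,0,3,36]]' >/dev/null; python3 r.py
python3 -m crank '[[0,0,0,3,36],[0,0,0,3,36],[0,0,0,3,36]]' >/dev/null; python3 r.py
python3 -m crank '[[0,0,0,3,36],[0,0,0,3,36],[0,0,0,3,36]]' >/dev/null; python3 r.py
python3 -m crank '[[0,0,0,3,36],[0,0,0,3,36],[0,0,0,3,36]]' >/dev/null; python3 r.py
```

```text
t 7.52 yaw 104.1 mz -0.021 0.050 F [5.  3.2 2.6] xy [549.5  -3.8 106.8] flag [-0.66] j6 -0.37
t 7.87 yaw 101.1 mz -0.017 -0.036 F [4.  3.2 2.8] xy [549.6  -3.8 106.8] flag [-0.68] j6 -0.32
t 8.22 yaw 98.1 mz 0.022 0.009 F [5.7 2.6 1.6] xy [549.6  -3.8 106.8] flag [-0.65] j6 -0.27
t 8.57 yaw 95.1 mz -0.037 0.044 F [4.2 3.6 2. ] xy [549.6  -3.8 106.8] flag [-0.74] j6 -0.22
t 8.92 yaw 92.1 mz -0.034 0.007 F [5.  3.2 2.2] xy [549.6  -3.8 106.8] flag [-0.75] j6 -0.16
t 9.27 yaw 89.1 mz -0.007 0.005 F [5.1 3.5 2.4] xy [549.7  -3.8 106.9] flag [-0.77] j6 -0.11
```

```bash

python3 -m crank '[[0.3,0.4,0.2,3,36],[0.3,0.4,0.2,3,36],[0.3,0.4,0.2,3,36]]' >/dev/null; python3 r.py
python3 -m crank '[[0,0,0,3,36],[0,0,0,3,36],[0,0,0,3,36]]' >/dev/null; python3 r.py
python3 -m crank '[[0,0,0,3,36],[0,0,0,3,36],[0,0,0,3,36]]' >/dev/null; python3 r.py
python3 -m crank '[[0,0,0,3,36],[0,0,0,3,36],[0,0,0,3,36]]' >/dev/null; python3 r.py
python3 -m crank '[[0,0,0,3,36],[0,0,0,3,36],[0,0,0,3,36]]' >/dev/null; python3 r.py
python3 -m crank '[[0,0,0,3,36],[0,0,0,3,36],[0,0,0,3,36]]' >/dev/null; python3 r.py
```

```text
t 9.62 yaw 86.1 mz -0.006 0.047 F [3.2 1.  5.2] xy [549.7  -3.7 106.8] flag [-0.78] j6 -0.06
t 9.97 yaw 83.1 mz 0.087 0.020 F [3.4 1.7 4.4] xy [549.8  -3.8 106.8] flag [-0.8] j6 -0.01
t 10.32 yaw 80.2 mz 0.055 0.064 F [2.3 1.  4.4] xy [549.8  -3.8 106.8] flag [-0.85] j6 0.05
t 10.67 yaw 77.2 mz 0.165 0.102 F [3.6 1.2 5.4] xy [549.9  -3.8 106.8] flag [-0.9] j6 0.10
t 11.02 yaw 74.2 mz 0.127 0.146 F [2.7 1.  5.4] xy [549.9  -3.8 106.8] flag [-1.09] j6 0.15
t 11.37 yaw 71.2 mz 0.106 0.074 F [3.3 0.6 4.8] xy [549.9  -3.8 106.8] flag [-1.11] j6 0.20
```

```bash

python3 -m crank '[[0,0,0,3,36],[0,0,0,3,36],[0,0,0,3,36]]' >/dev/null; python3 r.py
python3 -m crank '[[0,0,0,3,36],[0,0,0,3,36],[0,0,0,3,36]]' >/dev/null; python3 r.py
python3 -m crank '[[0,0,0,3,36],[0,0,0,3,36],[0,0,0,3,36]]' >/dev/null; python3 r.py
python3 -m crank '[[0,0,0,3,36],[0,0,0,3,36],[0,0,0,3,36]]' >/dev/null; python3 r.py
python3 -m crank '[[0,0,0,3,36],[0,0,0,3,36],[0,0,0,3,36]]' >/dev/null; python3 r.py
python3 -m crank '[[0,0,0,3,36],[0,0,0,3,36],[0,0,0,3,36]]' >/dev/null; python3 r.py
```

```text
t 11.72 yaw 68.2 mz -0.031 -0.062 F [3.5 0.2 5.5] xy [549.9  -3.8 106.8] flag [] j6 0.25
t 12.07 yaw 65.2 mz -0.032 -0.015 F [3.4 1.7 4.8] xy [549.9  -3.8 106.8] flag [] j6 0.31
t 12.42 yaw 62.2 mz -0.016 0.022 F [4.1 0.3 4.7] xy [549.9  -3.8 106.8] flag [] j6 0.36
t 12.77 yaw 59.2 mz 0.047 0.023 F [3.6 0.6 5.4] xy [550.   -3.8 106.8] flag [] j6 0.41
t 13.12 yaw 56.2 mz 0.079 0.086 F [3.8 0.  5.4] xy [550.   -3.8 106.8] flag [] j6 0.46
t 13.47 yaw 53.2 mz 0.119 0.108 F [ 3.4 -0.2  5. ] xy [550.   -3.9 106.8] flag [] j6 0.52
```

```bash

python3 -m crank '[[0,0,0,3,36],[0,0,0,3,36],[0,0,0,3,36]]' >/dev/null; python3 r.py
python3 -m crank '[[0,0,0,3,36],[0,0,0,3,36],[0,0,0,3,36]]' >/dev/null; python3 r.py
python3 -m crank '[[0,0,0,3,36],[0,0,0,3,36],[0,0,0,3,36]]' >/dev/null; python3 r.py
python3 -m crank '[[0,0,0,3,36],[0,0,0,3,36],[0,0,0,3,36]]' >/dev/null; python3 r.py
python3 -m crank '[[0,0,0,3,36],[0,0,0,3,36],[0,0,0,3,36]]' >/dev/null; python3 r.py
python3 -m crank '[[0,0,0,3,36],[0,0,0,3,36],[0,0,0,3,36]]' >/dev/null; python3 r.py
python3 -m crank '[[0,0,0,3,36],[0,0,0,3,36],[0,0,0,3,36]]' >/dev/null; python3 r.py
python3 -m crank '[[0,0,0,3,36],[0,0,0,3,36],[0,0,0,3,36]]' >/dev/null; python3 r.py
```

```text
t 13.82 yaw 50.2 mz 0.106 0.089 F [ 5.1 -0.8  5.4] xy [550.1  -3.9 106.8] flag [] j6 0.57
t 14.17 yaw 47.2 mz -0.016 0.064 F [ 2.9 -0.4  5. ] xy [550.   -3.9 106.8] flag [] j6 0.62
t 14.52 yaw 44.2 mz -0.021 -0.049 F [ 4.2 -1.2  8.1] xy [550.   -3.9 106.8] flag [] j6 0.67
t 14.87 yaw 41.2 mz -0.019 0.028 F [ 4.8 -0.6  5.3] xy [550.1  -3.9 106.8] flag [] j6 0.73
t 15.22 yaw 38.2 mz 0.006 0.059 F [ 5.3 -1.2  4.8] xy [550.1  -3.9 106.8] flag [] j6 0.78
t 15.57 yaw 35.2 mz 0.078 0.042 F [ 3.8 -1.6  5.3] xy [550.1  -4.  106.8] flag [] j6 0.83
t 15.92 yaw 32.2 mz 0.109 0.116 F [ 4.8 -1.8  5.4] xy [550.1  -4.  106.8] flag [] j6 0.88
t 16.27 yaw 29.2 mz 0.128 0.099 F [ 4.7 -1.8  5.5] xy [550.1  -4.  106.8] flag [] j6 0.94
```

Snap 2 came at about 47°. I expect snap 3 at about 25° and snap 4 at about 2°.

```bash

python3 -m crank '[[0,0,0,3,36],[0,0,0,3,36],[0,0,0,3,36]]' >/dev/null; python3 r.py
python3 -m crank '[[0,0,0,3,36],[0,0,0,3,36],[0,0,0,3,36]]' >/dev/null; python3 r.py
python3 -m crank '[[0,0,0,3,36],[0,0,0,3,36],[0,0,0,3,36]]' >/dev/null; python3 r.py
python3 -m crank '[[0,0,0,3,36],[0,0,0,3,36],[0,0,0,3,36]]' >/dev/null; python3 r.py
python3 -m crank '[[0,0,0,3,36],[0,0,0,3,36],[0,0,0,3,36]]' >/dev/null; python3 r.py
python3 -m crank '[[0,0,0,3,36],[0,0,0,3,36],[0,0,0,3,36]]' >/dev/null; python3 r.py
python3 -m crank '[[0,0,0,3,36],[0,0,0,3,36],[0,0,0,3,36]]' >/dev/null; python3 r.py
```

```text
t 16.62 yaw 26.2 mz 0.110 0.040 F [ 4.2 -2.1  5.4] xy [550.1  -4.  106.8] flag [] j6 0.99
t 16.97 yaw 23.2 mz 0.017 -0.004 F [ 4.7 -2.1  5. ] xy [550.2  -4.  106.8] flag [] j6 1.04
t 17.32 yaw 20.2 mz 0.040 -0.036 F [ 4.  -2.6  5. ] xy [550.2  -4.1 106.8] flag [] j6 1.09
t 17.67 yaw 17.2 mz 0.024 0.053 F [ 5.5 -2.8  4.7] xy [550.2  -4.1 106.8] flag [] j6 1.14
t 18.02 yaw 14.2 mz 0.012 0.022 F [ 4.7 -2.8  5.6] xy [550.2  -4.1 106.8] flag [-2.8] j6 1.20
t 18.37 yaw 11.2 mz 0.049 0.131 F [ 4.5 -2.8  5.6] xy [550.2  -4.1 106.8] flag [-2.79] j6 1.25
t 18.72 yaw 8.2 mz 0.103 0.118 F [ 4.2 -3.1  4.3] xy [550.2  -4.2 106.8] flag [-2.83] j6 1.30
```

```bash

python3 -m crank '[[0,0,0,2,36],[0,0,0,2,36],[0,0,0,2,36]]' >/dev/null; python3 r.py
python3 -m crank '[[0,0,0,2,36],[0,0,0,2,36],[0,0,0,2,36]]' >/dev/null; python3 r.py
python3 -m crank '[[0,0,0,2,36],[0,0,0,2,36],[0,0,0,2,36]]' >/dev/null; python3 r.py
```

```text
t 19.07 yaw 6.2 mz 0.100 0.155 F [ 4.7 -3.8  3.7] xy [550.2  -4.2 106.8] flag [-2.92] j6 1.34
t 19.42 yaw 4.2 mz 0.071 0.088 F [ 4.9 -3.4  5.8] xy [550.2  -4.2 106.8] flag [-3.0] j6 1.37
t 19.77 yaw 2.2 mz 0.087 0.046 F [ 4.4 -2.8  5.2] xy [550.2  -4.2 106.8] flag [-3.07] j6 1.41
```

```bash

python3 -m crank '[[0,0,0,1.5,36],[0,0,0,1.5,36],[0,0,0,1.5,36]]' >/dev/null; python3 r.py; python3 r.py
```

```text
t 20.12 yaw 0.7 mz -0.004 -0.009 F [ 4.8 -2.   4.9] xy [550.1  -4.2 106.8] flag [-3.21] j6 1.43
t 20.22 yaw 0.7 mz -0.018 -0.019 F [ 4.2 -4.   4.9] xy [550.2  -4.2 106.8] flag [-3.38] j6 1.43
```

```bash

python3 -m crank '[[0,0,0,1.5,36],[0,0,0,1.5,36],[0,0,0,1.5,36],[0,0,0,1.5,36]]' >/dev/null; python3 r.py; python3 r.py
```

```text
t 20.65 yaw -0.8 mz -0.007 -0.010 F [ 4.9 -3.8  4. ] xy [550.2  -4.2 106.8] flag [-3.41] j6 1.46
t 20.75 yaw -0.8 mz -0.009 -0.014 F [ 4.2 -4.6  5. ] xy [550.2  -4.2 106.8] flag [-3.41] j6 1.46
```

```bash

python3 -m crank '[[-0.6,0.6,-0.4,0,36],[-0.6,0.6,-0.4,0,36]]'; python3 r.py
python3 -c "
from h import *
cv2.imwrite('pics/w3.png',cam('wrist')['img'])"
```

```text
t: 20.97
eef_pos: [550.0, -4.3, 106.9]
tcp_rot: [3.142, -0.002, -0.015]
ft_force: [8.7, 0.3, -1.3]
opening: 0.441
grip_force: 30.0
t 21.02 yaw -0.9 mz -0.042 -0.041 F [ 8.9  0.6 -0.5] xy [550.   -4.4 106.9] flag [-3.35] j6 1.46
```

View pics/w3.png

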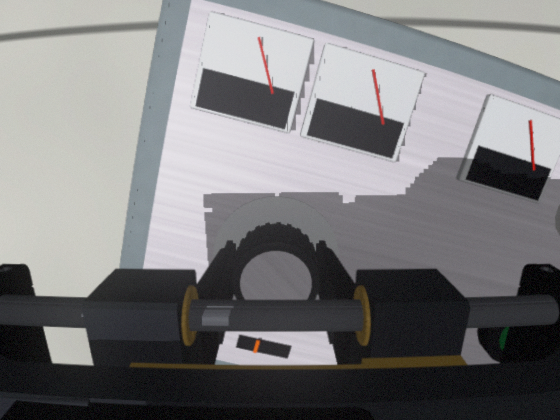

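The flag shows at px (257,345) in its slot. I relieve the side load, release, rise and turn back to the first viewing pose.

```bash

python3 -m crank '[[0.6,0,0,0,36],[1.2,0,0,0,36],[1.2,0,0,0,36]]'; python3 r.py
python3 -m crank '[[0,0,0,0,44],[0,0,0,0,50],[0,0,0,0,60],[0,0,0,0,70],[0,0,0,0,70],[0,0,-15,0,70],[0,0,-45,0,70],[0,0,-73,0,70],[0,0,-73,0,70]]'; python3 r.py
python3 -m crank '[[0,0,0,-7,70],[0,0,0,-14,70],[0,0,0,-21,70],[0,0,0,-28,70],[0,0,0,-35,70],[0,0,0,-42,70],[0,0,0,-49,70],[0,0,0,-56,70],[0,0,0,-63,70],[0,0,0,-70,70]]' >/dev/null
python3 -m crank '[[0,0,0,-7,70],[0,0,0,-14,70],[0,0,0,-20.5,70],[0,0,0,-20.5,70],[0,0,0,-20.5,70]]'; python3 r.py;python3 r.py
python3 -c "
from h import *
w=cam('wrist')
for a,c in blob(w['img'],flag(w)): print('flag',a,c,onz(w,*c,80).round(2))"
```

```text
t: 21.37
eef_pos: [550.2, -4.3, 106.8]
tcp_rot: [3.141, 0.0, -0.016]
ft_force: [4.2, -0.8, 1.6]
opening: 0.438
grip_force: 30.0
t 21.42 yaw -0.9 mz 0.023 -0.025 F [ 3.3 -0.7  2.4] xy [550.2  -4.3 106.9] flag [-3.39] j6 1.46
t: 22.22
eef_pos: [551.9, -4.3, 184.5]
tcp_rot: [3.141, -0.007, -0.017]
ft_force: [1.4, 0.1, 1.7]
opening: 0.735
grip_force: 0.0
t 22.27 yaw -1.0 mz 0.054 -0.010 F [-0.   0.4 -0.2] xy [551.1  -4.2 182.2] flag [-3.27] j6 1.46
t: 23.57
eef_pos: [549.9, -4.1, 178.9]
tcp_rot: [-3.14, -0.0, 1.558]
ft_force: [-0.4, 0.3, 1.0]
opening: 0.735
grip_force: 0.0
t 23.62 yaw 89.3 mz -0.002 -0.049 F [ 0.3  0.5 -0.1] xy [549.9  -4.1 179.1] flag [-3.72] j6 -0.11
t 23.72 yaw 89.3 mz 0.014 0.034 F [ 0.5 -0.3  0.6] xy [550.1  -4.2 179.5] flag [-3.67] j6 -0.12
flag 23 [197.3  201.87] [492.54   7.88  80.  ]
flag 2 [415.5 211. ] [655.32  -0.82  80.  ]
flag 2 [411.5 212. ] [652.31  -1.57  80.  ]
flag 1 [407. 213.] [648.92  -2.32  80.  ]
```

Seen from the same pose, the flag has moved -2.55 mm from its start on click 1 (the stop read +0.8 from the start), so the switch is on click 4. Now the button.

```bash

python3 -m crank '[[-25,-8,0,-0.7,50],[-50,-16,0,-0.7,30],[-80,-26,0,-0.7,0],[-110,-36,0,-0.7,0],[-130,-42,0,-0.7,0],[-142.6,-46.3,0,-0.7,0],[-142.6,-46.3,0,-0.7,0],[-142.6,-46.3,0,-0.7,0],[-142.6,-46.3,0,-0.7,0],[-142.6,-46.3,0,-0.7,0]]'
python3 - <<'E'
from h import *
w=cam('wrist');i=w['img'].astype(int);m=(i[...,1]-i[...,2]>60)&(i[...,1]-i[...,0]>40)
for a,c in blob(i,m): print('green',a,c,onz(w,*c,102).round(1))
cv2.imwrite('pics/w4.png',w['img'])
E
```

```text
t: 24.65
eef_pos: [503.0, -145.6, 179.9]
tcp_rot: [3.141, -0.0, 1.575]
ft_force: [-0.1, -0.1, -0.9]
opening: 0.093
grip_force: 0.0
green 875 [271.57 225.03] [ 500.3 -144.8  102. ]
```

View pics/w4.png

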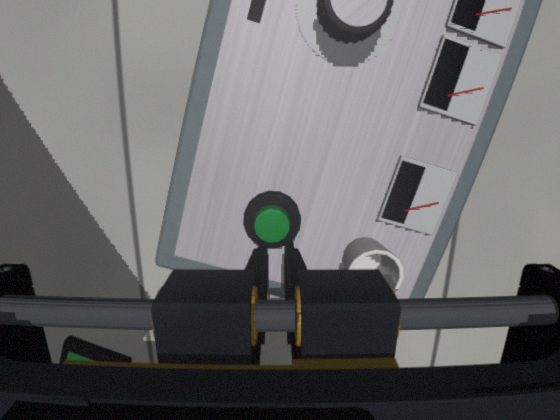

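The button's centre is at px (272,225), which is (501,-145.5), and it stands proud of its housing. I press with closed fingertips.

```bash
cat > q.py <<'E'
from h import *
s=env.state();print('t %.2f'%s['t'],s['eef_pos'].round(1),s['ft_force'].round(1),'op %.3f'%s['opening'])
E
python3 -m crank '[[0,-2,18,0,0],[0,-2,36,0,0],[0,-2,48,0,0],[0,-2,54,0,0],[0,-2,54,0,0],[0,-2,54,0,0],[0,-2,54,0,0]]'>/dev/null; python3 q.py
python3 -m crank '[[0,0,2,0,0],[0,0,4,0,0],[0,0,4,0,0],[0,0,4,0,0]]'>/dev/null; python3 q.py
python3 -m crank '[[0,0,1,0,0],[0,0,2,0,0],[0,0,2,0,0],[0,0,2,0,0]]'>/dev/null; python3 q.py
python3 -m crank '[[0,0,1,0,0],[0,0,2,0,0],[0,0,2,0,0],[0,0,2,0,0]]'>/dev/null; python3 q.py
```

```text
t 25.28 [ 501.2 -146.3  126.6] [ 0.4 -0.1  0.7] op 0.005
t 25.62 [ 500.8 -146.4  122.1] [-0.1 -0.5  0.2] op 0.007
t 25.95 [ 500.9 -146.4  120. ] [0.5 0.3 2.5] op 0.001
t 26.28 [ 500.8 -146.5  118. ] [ 0.1 -0.1  2.9] op 0.002
```

```bash

python3 -m crank '[[0,0,1,0,0],[0,0,2,0,0],[0,0,2,0,0],[0,0,2,0,0]]'>/dev/null; python3 q.py
python3 -m crank '[[0,0,0.5,0,0],[0,0,1,0,0],[0,0,1,0,0],[0,0,1,0,0]]'>/dev/null; python3 q.py
```

```text
t 26.62 [ 500.9 -146.4  116. ] [-0.5 -0.8  5.2] op 0.007
t 26.95 [ 500.9 -146.4  115.3] [-0.8 -1.3  7.9] op 0.005
```

```bash

python3 -m crank '[[0,0,0.4,0,0],[0,0,0.8,0,0],[0,0,0.8,0,0],[0,0,0.8,0,0]]'>/dev/null; python3 q.py
```

```text
t 27.28 [ 500.9 -146.5  115.1] [-3.2 -0.1 17.1] op 0.002
```

Bottomed: 17 N with almost no further travel. Now I lift off and verify.

```bash

python3 -m crank '[[0,0,-2,0,0],[0,0,-5,0,0],[0,0,-10,0,0],[0,0,-30,0,0],[0,0,-64,0,0],[0,0,-64,0,0],[0,0,-64,0,0],[0,0,-64,0,0]]'; python3 -m crank '[[20,7,0,0,30],[50,16,0,0,70],[80,26,0,0,70],[110,36,0,0,70],[142,49,0,0,70],[142,49,0,0,70],[142,49,0,0,70],[142,49,0,0,70]]'; python3 r.py; python3 r.py
python3 -c "
from h import *
a=cam('scene');w=cam('wrist')
print([ (x,c,onz(w,*c,80).round(1)) for x,c in blob(w['img'],flag(w))])
cv2.imwrite('pics/end.png',np.hstack([cv2.resize(a['img'][150:330,80:460],(400,300)),cv2.resize(w['img'],(400,300))]))"
```

```text
t: 27.95
eef_pos: [500.3, -146.2, 177.7]
tcp_rot: [-3.141, -0.0, 1.574]
ft_force: [-0.4, 0.6, -0.7]
opening: 0.001
grip_force: 0.0
t: 28.62
eef_pos: [548.6, -4.3, 177.1]
tcp_rot: [-3.139, -0.0, 1.575]
ft_force: [0.4, 0.0, -0.3]
opening: 0.508
grip_force: 0.0
t 28.67 yaw 90.2 mz -0.052 0.018 F [-0.1  0.6  1. ] xy [548.7  -4.8 177.4] flag [-3.68] j6 -0.13
t 28.77 yaw 90.1 mz -0.059 0.020 F [-0.2 -0.5  0.2] xy [548.9  -5.2 177.8] flag [-3.64] j6 -0.13
[(np.int32(22), array([198.41, 200.27]), array([492.5,   7.8,  80. ])), (np.int32(2), array([413.5, 213. ]), array([652.1,  -1.5,  80. ])), (np.int32(2), array([418.5, 212. ]), array([655.9,  -0.7,  80. ])), (np.int32(1), array([405., 215.]), array([645.8,  -3.1,  80. ]))]
```

View pics/end.png

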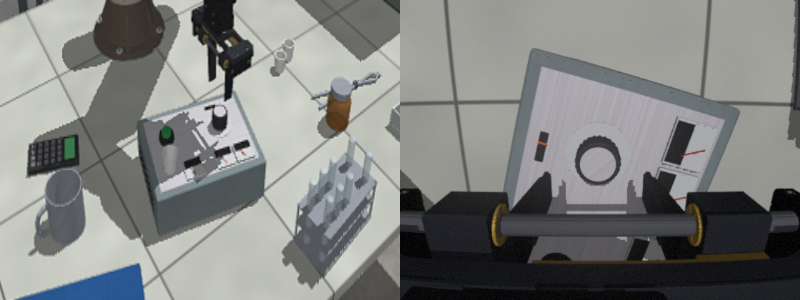

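The final picture shows the flag still at click 4 (px (541,143) in the right half). The button is back up, the bystanders stand where they were, and the robot is clear of everything.

```bash
python3 -c "
from cell import env
print(env.job_done())"
```

```text
the job is handed in; nothing more can be done
None
```

The job is handed in: I turned the knob back to its stop, then clockwise four felt clicks (the flag reads click 4), pressed the start button fully down and let it come back up, and left the arm clear with nothing else moved; at the stop the torque reached about 0.55 N m and the pads slipped, and the button took 17 N at the bottom.

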